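# Click the socket onto the extension bar and stand it on the housing bolt

### The arm

A 6-joint arm with a two-finger parallel gripper is mounted at the origin on the work surface. World frame = base frame: x ahead of the robot, y to its left, z up, the work surface at z = 0. Lengths are in mm, angles in rad, forces in N, time in s.
With the tool pointing down it reaches from about 200 to 875 mm from the base axis. Payload 3.4 kg.
Tool frame: the origin (TCP) lies midway between the tips of the shut fingers; the grasp point (between the pads) lies env.pinch_z behind it (env.pinch_z is the distance from the TCP to the grasp point, in mm); x points along the fingers, z is the direction in which the jaws open and shut, and the axes are right-handed (so a half turn about x gives the same grasp; the last joint's range is limited). The gripper opens to 94 mm and grips with 3 to 60 N. Pads are 16 mm wide; open, the fingers measure 119 mm over their backs; the gripper's body (75 mm by 177 mm) begins 78 mm behind the grasp point.
Start: joints at [-1.329, 0.276, 1.505, -0, 1.361, -0.121], TCP at [204.065, -537.608, 205.493] pointing down, gripper open.
Joint ranges: [-2.89, 2.89], [-0.75, 2.08], [0.22, 2.7], [-1.18, 4.32], [0.11, 2.71], [-2.7, 2.7]. Speed limits (rad/s): [2.57, 2.57, 3.14, 3.14, 3.14, 3.14].

### API

Orientations are given as a unit quaternion [w, x, y, z].
In Python, from plant import env gives the robot as it stands.
- The arm moves only by the tool send_rows, never from a script. Its argument "deltas" is a list of rows, each a list of 4 numbers: the shift along the tool's x, y, z in cm, then the turn about the tool's x in rad. In form: [[x, y, z, roll], ...]. A call has 1 to 12 rows; each row shifts and turns the pose as measured when the row begins, along the tool's axes as they then stand; what a row does not reach is not made up. A row lasts 1/10 s, in which the tool goes at most 50 mm and 8.59 degrees, less where a joint would pass 70% of its speed; a pose out of reach is approached as far as the arm can. A call with a gripper value outside its range is refused whole. "jaw" is the opening, from 0 (shut) to 1 (fully open), set as the call begins (left out, the last holds). The fingers move at their own pace and stop on an object; "force" is the grip in N (left out, the last holds). Time passes only in rows, so rows that do not move let the fingers close. It gives the time, the measured TCP pose, the force and the opening at its end, in the units of the state.
- env.get_obs(): the state, without advancing time (a new reading comes with each control period).
- env.camera(name): name is "scene" or "top" or "wrist"; returns a dict with "pixels" (480x640x3 uint8, red, green, blue), "vertical_fov" (degrees; the focal length in pixels is half the picture's height over the tangent of half this angle, whatever the lens; pixels are square), "cx", "cy" (the principal point, pixels), "k1" (the pictures are not rectified: a ray, as slopes to the right and down, at radius r is drawn at 1 + k1 r^2 times it, then the intrinsics apply), "rvec" (rotation vector, rad) and "tvec" (3), from world to camera coordinates, as OpenCV has them; the wrist camera has in their place "hand_eye" (4x4, takes a point from camera to tool coordinates, whose origin is the TCP and whose axes are the tool frame's). Camera axes: x right, y down, z forward; pixel columns grow to the right and rows downward; lengths in mm; the calibration is good to about 2 mm. A picture is of the moment at which its call begins: read the wrist's pose just before it. There is no depth.
- env.sign_off(): hands the job in, once; it reports no verdict.
The state is a dict: "time": time; "q": joint angles; "qd": joint speeds; "tau": joint torques, N m; "tool_pos": TCP position; "ee_rot": TCP orientation; "contact_force": force on the tool from outside, world axes, zero at the start; "ft_torque": the same for the moment, N m; "opening": finger opening in mm.
Only numpy, scipy, OpenCV 4.12 (cv2) and the standard library are available. Lean on these libraries where they do the work, as an engineer would, in place of code of your own. Each camera call takes 0.05 s, during which the arm holds its last target. There are 200 camera calls.

### The job

Take the extension bar out of the wooden block and push its square end down into the standard-length 19 mm socket in the black tray, until it is fully home and the spring ball clicks. Then lift the two out together and set the socket right down over the hex bolt on the foot at the end of the inverter housing, flat on the washer, and let go so that the bar is left standing there, ready for the torque wrench. Work by feel and do not force or hammer anything, and leave the other sockets and tools where they are.

Things in the scene. Friction and masses are not known exactly. Their poses are not given: they have to be found in the camera images.
- bar_grip (a point): Centre of the grip sleeve of the steel extension bar, which stands upright in the wooden block, drive end down: 130 mm long, about 0.27 kg. The sleeve is its top 60 mm, square, 22 mm across the flats, corners bevelled; this point is 100 mm above the bar's lower tip. z points up along the bar; x and y are square to the flats of the sleeve and of the drive alike. Below the sleeve a 17 mm round neck
- bar_shoulder (a point): Point on the bar's axis, 15 mm above the tip and 85 mm below bar_grip, where the square drive meets the flat lower face (the shoulder) of a 20 mm round collar. With the bar home this face rests on the socket's top face; it stops hard there
- bar_tip (a point): Centre of the lower end of the bar's square drive: 12.5 mm square, 15 mm long, tip chamfered 1 mm. A spring ball stands 2.3 mm out of its +x face, 5 mm above the tip. It meets the socket when some 3 mm of the drive are in, then drags: about 10 to 20 N of push, somewhat jerky, until it snaps into the socket's groove in the last 5 mm and the push falls to nothing
- socket_top (a point): Centre of the top face of the 19 mm socket, plain steel, 28 mm across and 40 mm tall, standing drive end up. Square hole: 13.2 mm wide, 18 mm deep, lead-in from 15.2 mm over the first 3 mm, a groove for the ball on all four sides (any quarter turn fits). x and y are square to the hole's sides, z up. Once clicked on, the socket hangs on the bar with some play
- socket: The same 19 mm socket (0.11 kg), origin at the centre of its lower, open end, 40 mm below socket_top. It stands in one of the tray's three pockets (which one varies), 1.5 mm loose all round. Its hex hole is 19.6 mm across flats, without lead-in, and deeper than the bolt head is high; its flats face the socket's x axis
- bolt_seat (a point): Centre of the top of the washer under the bolt to be tightened, on which the socket's lower end must come to rest; the washer is 30 mm across and lies 32.5 mm above the bench. The axes are the housing's: they do NOT turn with the bolt. Pressing here with over 40 N in all is too much
- bolt_top (a point): Centre of the top of the bolt's hex head, 9.5 mm above bolt_seat: 19 mm across flats, top edge coned down to 16 mm over 1.5 mm. The bolt is lightly nipped up (1 N m turns it) and its hex stands at any angle; these axes do NOT turn with it. So its angle must be seen, or felt by turning the socket under a few newtons until it drops over the head (it goes on within some 5 degrees)
- tray: Black tray, fixed, 62 by 172 mm and 22 mm high, with three 31 mm round pockets in a row along its y axis, 54 mm apart, their floors 8 mm above the bench; origin at the centre of its underside. Pressing the socket into it with over 40 N is too much
- housing: Open cast-aluminium inverter housing on a steel plate, fixed: walls 220 by 320 mm and 105 mm high, origin at its centre on the bench. y runs along it; the foot with the bolt sticks out of the middle of its -y end, bolt axis 40 mm from that wall (the wall's flange overhangs 10 mm); two lower feet with empty holes stand beside it
- block: Wooden tool block, fixed, 66 by 150 mm and 45 mm high, origin at the centre of its underside. The bar stands in a 21 mm hole, 40 mm deep, at y = -40 mm; the screwdriver in a small one at y = +42 mm
- socket_small_center (a point): Centre of a smaller socket, 24 mm across and 38 mm tall, in another pocket of the tray; not wanted
- socket_deep_center (a point): Centre of a deep socket, 28 mm across and 76 mm tall (its top 84 mm above the bench), in another pocket of the tray; not wanted
- screwdriver_center (a point): Centre of the handle of a black screwdriver that stands in the block, 82 mm from the bar; handle 28 mm across, 88 mm tall, its top 133 mm above the bench; to be left alone
- multimeter: Yellow multimeter lying on the bench, 75 by 145 by 36 mm, origin at the centre of its underside; to be left alone
- pliers: Red-handled pliers lying on the bench, about 180 mm long, origin under their pivot; to be left alone
Mind the look-alikes: they are no part of the job. Leave any blue or yellow look-alike of the part that bears bar_grip alone.

How it is judged:
By the outcome, as a careful person would: the job done as asked, in the order asked, and still so for the second after the job is handed in, with the robot touching nothing.
It also fails if it takes over 58 s, if anything falls off the work surface, if the arm or the gripper's body presses on something with over 40 N, if the wrist force passes 120 N, or if a joint passes its speed limit or range.

## Working session

There is one attempt and no reset: what is moved stays moved. The work goes in short steps, Python scripts to look and compute and a tool call to move; the robot and the scene stay as the last step left them, time stands still between calls to the robot, and variables do not carry over. Pictures are saved under pics/ and viewed, about 8 in all and at most 12, crops included, and the job is handed in when it is done.

Besides the shell and the picture viewer there is one more tool, called after "Emit:" as name(argument=value, ...), one argument or row to a line, values as JSON. send_rows: Moves the arm, as the interface text tells. Its arguments: {"type":"object","properties":{"deltas":{"type":"array"},"jaw":{"type":"number"},"force":{"type":"number"}},"required":["deltas"]}

```bash
ls; mkdir -p pics; cat > h.py <<'E'
import numpy as np, cv2
from plant import env
from scipy.spatial.transform import Rotation as R
def cam(name):
    o=env.get_obs(); c=env.camera(name); c['obs']=o
    if 'hand_eye' in c:
        w,x,y,z=o['ee_rot']; T=np.eye(4); T[:3,:3]=R.from_quat([x,y,z,w]).as_matrix(); T[:3,3]=o['tool_pos']
        M=T@np.array(c['hand_eye']); c['Rcw']=M[:3,:3]; c['C']=M[:3,3]
    else:
        Rm=R.from_rotvec(np.ravel(c['rvec'])).as_matrix(); c['Rcw']=Rm.T; c['C']=-Rm.T@np.ravel(c['tvec'])
    c['f']=240/np.tan(np.radians(c['vertical_fov'])/2); return c
def ray(c,u,v):
    xd=(u-c['cx'])/c['f']; yd=(v-c['cy'])/c['f']; x,y=xd,yd
    for _ in range(20):
        s=1+c['k1']*(x*x+y*y); x,y=xd/s,yd/s
    return c['Rcw']@np.array([x,y,1])
def at(c,u,v,z):
    d=ray(c,u,v); return c['C']+d*(z-c['C'][2])/d[2]
def proj(c,P):
    p=c['Rcw'].T@(np.array(P,float)-c['C']); x,y=p[:2]/p[2]; s=1+c['k1']*(x*x+y*y)
    return np.array([c['cx']+c['f']*x*s,c['cy']+c['f']*y*s])
def save(c,n): cv2.imwrite(f'pics/{n}.png',c['pixels'][:,:,::-1])
import pickle
def dump(c,n): pickle.dump({k:v for k,v in c.items()},open(n+'.pkl','wb'))
def load(n): return pickle.load(open(n+'.pkl','rb'))
E
python3 - <<'E'
from h import *
for n in('top','scene','wrist'):
    c=cam(n); dump(c,n); save(c,n); print(n,c['C'].round(),c['f'],c['k1'],c['Rcw'][:,2].round(2))
o=env.get_obs(); print(env.pinch_z,o)
E
```

```text
pics
top [ 533.    6. 1328.] 491.6886399754179 -0.06465186600979161 [ 0.09  0.01 -1.  ]
scene [1331. -131.  833.] 484.4130265290516 -0.09948186943460274 [-0.67  0.15 -0.73]
wrist [ 275. -511.  385.] 332.76011446698396 -0.04812495028742216 [-0.25 -0.09 -0.97]
18.8 {'time': 0.15, 'q': array([-1.32899188e+00,  2.76444629e-01,  1.50581096e+00, -1.93115509e-05,
        1.36070368e+00, -1.21006175e-01]), 'qd': array([ 0.00042073, -0.0016567 , -0.00254914, -0.00054297, -0.00204243,
       -0.00044405]), 'tau': array([ 1.56272192e-03, -4.04924691e+01, -2.37432021e+01,  7.02717318e-02,
        3.14995728e-02, -8.96068968e-05]), 'tool_pos': array([ 203.95369185, -537.16795189,  204.81886007]), 'ee_rot': array([ 0.58163616,  0.4019037 ,  0.58236833, -0.40127288]), 'contact_force': array([-0.5095837 , -0.80551555,  0.41419054]), 'ft_torque': array([-0.00860425,  0.0158986 , -0.00599596]), 'opening': 93.89031385534021}
```

View pics/top.png

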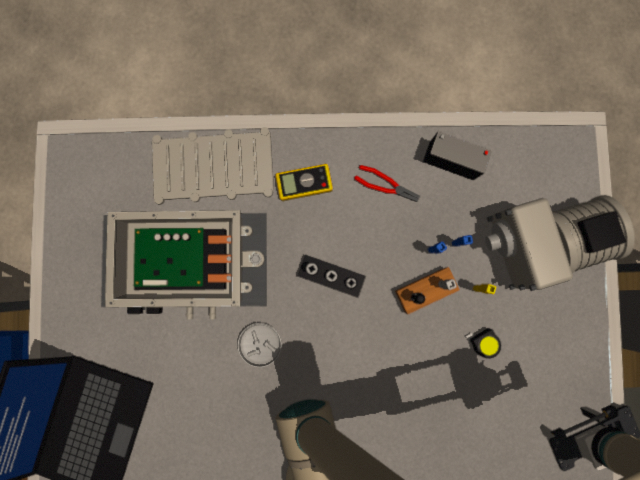

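View pics/scene.png

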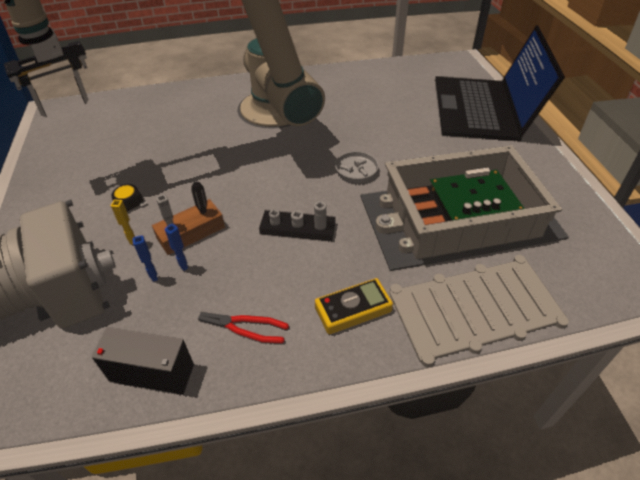

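Top picture: the grey bar stands in the block at (451,285), with the screwdriver at (418,297). Look-alikes are the blue ones at (437,247) and (463,240) and the yellow one at (487,289). Tray sockets are at (312,268), (331,276) and (351,283), and the scene view shows the first as the deep one. The bolt is at (253,258). I'll check these in one close crop.

```bash
python3 - <<'E'
from h import *
t=load('top');s=load('scene')
def crop(c,x,y,w,h,k): return cv2.resize(c['pixels'][y:y+h,x:x+w],None,fx=k,fy=k,interpolation=cv2.INTER_CUBIC)
A=crop(t,290,245,80,60,5);B=crop(t,390,255,80,60,5);C=crop(s,250,190,100,60,4);D=crop(t,230,235,60,45,20/3)
C=cv2.resize(C,(400,300))
cv2.imwrite('pics/c1.png',np.vstack([np.hstack([A,B]),np.hstack([C,D])])[:,:,::-1])
# tray blob (black) in top
for n,u,v,z in[('bar top',451,285,135),('scr',418,297,133),('s right',351,283,48),('s mid',331,276,48),('deep',312,268,84),('bolt',253,258,42)]:
    print(n,at(t,u,v,z).round(1))
E
```

```text
bar top [ 512.3 -309.4  135. ]
scr [ 484.9 -228.7  133. ]
s right [520.3 -72.6  48. ]
s mid [539.2 -21.1  48. ]
deep [559.9  27.3  84. ]
bolt [589.1 182.3  42. ]
```

View pics/c1.png

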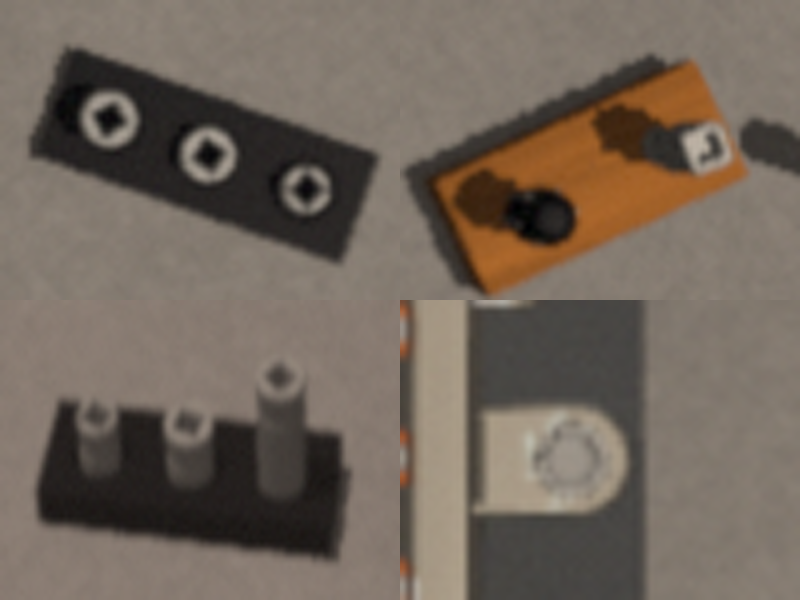

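Crop: the middle socket (top view (331,276)) is visibly larger than the right one (351,283) and is short, so it is the 19 mm. The left one is deep and the grey square bar is at (451,285). I'll scout by wrist camera over the bar, tray and bolt.

```bash
cat >> h.py <<'E'
def Tm(o):
    w,x,y,z=o['ee_rot']; return R.from_quat([x,y,z,w]).as_matrix()
def plan(P,zdeg=None):
    """tool-axis deltas (cm) to P, and roll to bring the tool z to world heading zdeg (mod 180)"""
    o=env.get_obs();M=Tm(o);d=M.T@(np.array(P,float)-o['tool_pos'])/10
    h=np.degrees(np.arctan2(M[1,2],M[0,2])); r=None
    if zdeg is not None:
        r=(zdeg-h+90)%180-90; r=-np.radians(r)   # tool x is down
    print('t',round(o['time'],2),'pos',o['tool_pos'].round(1),'head',round(h,2),'tilt',(M[:,0]).round(3),'q6',o['q'][5].round(2),'F',o['contact_force'].round(1),'d',d.round(3),'roll',r)
E
python3 - <<'E'
from h import *
w=load('wrist');print(np.array(w['hand_eye']).round(2), w['cx'],w['cy'])
print(Tm(env.get_obs()).round(3))
plan([480,-309,260],None)
E
```

```text
[[-0.0000e+00 -2.6000e-01  9.7000e-01 -1.8063e+02]
 [ 0.0000e+00 -9.7000e-01 -2.6000e-01  7.5780e+01]
 [ 1.0000e+00  0.0000e+00  0.0000e+00  1.1000e-01]
 [ 0.0000e+00  0.0000e+00  0.0000e+00  1.0000e+00]] 319.68600020641463 240.39249193537694
[[-0.     0.935  0.355]
 [ 0.001  0.355 -0.935]
 [-1.     0.    -0.001]]
t 0.15 pos [ 204.  -537.2  204.8] head -69.21 tilt [-0.     0.001 -1.   ] q6 -0.12 F [-0.5 -0.8  0.4] d [ -5.497  33.906 -11.542] roll None
```

Emit:
send_rows(
  deltas=[
    [-0.6,4.2,-1.4,0],
    [-0.6,4.2,-1.4,0],
    [-0.6,4.2,-1.4,0],
    [-0.6,4.2,-1.4,0],
    [-0.6,4.2,-1.4,0],
    [-0.6,4.2,-1.4,0],
    [-0.6,4.2,-1.4,0],
    [-0.6,4.2,-1.4,0],
    [0,0,0,0],
    [0,0,0,0],
  ],
  jaw=0.6,
)

```text
time: 1.15
tool_pos: [487.4, -305.6, 250.1]
ee_rot: [0.579, 0.404, 0.583, -0.402]
contact_force: [-0.2, -0.4, -0.1]
opening: 56.4
```

```bash
python3 - <<'E'
from h import *
c=cam('wrist');dump(c,'w1');save(c,'w1'); print(proj(c,[512,-309,135]),c['C'])
plan([535,-50,260])
E
```

```text
[333.48982492 212.11482735] [ 559.04019874 -280.21949084  430.66424773]
t 1.2 pos [ 487.4 -305.7  250.1] head -69.49 tilt [-0.003  0.007 -1.   ] q6 0.53 F [-0.1  0.7 -0.1] d [ -0.829  13.414 -22.291] roll None
```

Emit:
send_rows(
  deltas=[
    [-0.2,2.2,-4.0,0],
    [-0.2,2.2,-4.0,0],
    [-0.2,2.2,-4.0,0],
    [-0.2,2.2,-4.0,0],
    [-0.2,2.2,-4.0,0],
    [-0.2,2.2,-4.0,0],
    [0,0,0,0],
    [0,0,0,0],
  ],
)

```text
time: 2.0
tool_pos: [523.1, -38.9, 260.0]
ee_rot: [0.573, 0.409, 0.58, -0.41]
contact_force: [-0.3, -0.3, -0.2]
opening: 56.5
```

```bash
python3 - <<'E'
from h import *
c=cam('wrist');dump(c,'w2');save(c,'w2'); print(proj(c,[539,-21,48]),c['C'])
plan([589,160,260])
E
```

```text
[311.04476279 196.92120688] [596.4074703  -14.77699283 440.03745076]
t 2.05 pos [523.1 -39.  260. ] head -70.78 tilt [-0.01   0.005 -1.   ] q6 1.03 F [-0.5  0.  -1.4] d [  0.041  12.776 -16.619] roll None
```

Emit:
send_rows(
  deltas=[
    [0,2.4,-3.2,0],
    [0,2.4,-3.2,0],
    [0,2.4,-3.2,0],
    [0,2.4,-3.2,0],
    [0,2.4,-3.2,0],
    [0,0,0,0],
    [0,0,0,0],
  ],
)

```text
time: 2.75
tool_pos: [589.3, 138.0, 257.2]
ee_rot: [0.568, 0.414, 0.574, -0.42]
contact_force: [-0.8, -1.2, -0.5]
opening: 56.2
```

```bash
python3 - <<'E'
from h import *
c=cam('wrist');dump(c,'w3');save(c,'w3'); print(proj(c,[589,182,42]),c['C'])
plan([512,-309,260])
ims=[]
for n,P,k in(('w1',[512,-309,135],4),('w2',[539,-21,48],4),('w3',[589,182,42],5)):
    w=load(n);u,v=proj(w,P);a=800//3
    h=int(130 if n=='w1' else 90 if n=='w2' else 70)//2
    u,v=int(u),int(v); x0=max(0,u-h);y0=max(0,v-h);p=w['pixels'][y0:y0+2*h,x0:x0+2*h]
    print(n,x0,y0,2*h,400/(2*h)); ims.append(cv2.resize(p,(400,400),interpolation=cv2.INTER_CUBIC))
cv2.imwrite('pics/c2.png',np.hstack(ims[:2])[:,:,::-1]); cv2.imwrite('pics/c3.png',np.hstack([ims[2],cv2.resize(load('w3')['pixels'],(400,400))])[:,:,::-1])
E
```

```text
[284.72767087 202.19801557] [663.79002728 161.21820345 436.91584546]
t 2.8 pos [589.3 137.9 257.2] head -72.35 tilt [-0.012 -0.001 -1.   ] q6 1.38 F [ 0.1  0.3 -0.4] d [ -0.123 -20.919  40.239] roll None
w1 268 147 130 3.076923076923077
w2 266 151 90 4.444444444444445
w3 249 167 70 5.714285714285714
```

View pics/c2.png

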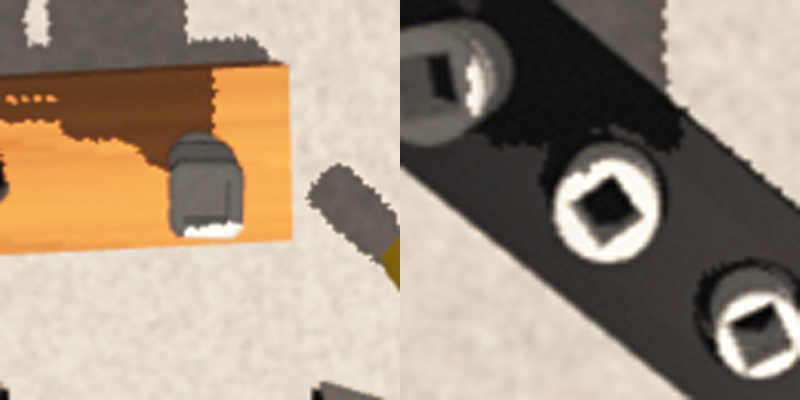

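View pics/c3.png

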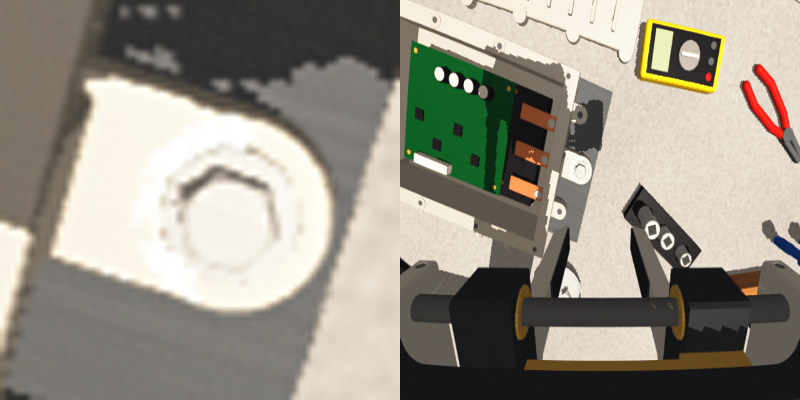

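Wrist views: the bar sleeve top is centred near w1 pixel (335,212) with flats nearly along the block. The 19 mm socket's hole is near w2 (312,198) and the bolt hex near w3 (289,206). Next I'll rectify each onto its known plane to read position and angle.

```bash
cat >> h.py <<'E'
def rect(c,P,half,n=400):
    g=np.linspace(-half,half,n); X,Y=np.meshgrid(P[0]+g,P[1]-g)  # right=+x, up=+y
    Q=np.stack([X-c['C'][0],Y-c['C'][1],np.full_like(X,P[2]-c['C'][2])],-1)@c['Rcw']
    x=Q[...,0]/Q[...,2];y=Q[...,1]/Q[...,2];s=1+c['k1']*(x*x+y*y)
    im=cv2.remap(c['pixels'],(c['cx']+c['f']*x*s).astype(np.float32),(c['cy']+c['f']*y*s).astype(np.float32),cv2.INTER_CUBIC)
    for i in range(0,n,n//10): im[i,:6]=im[:6,i]=(255,0,0)
    im[n//2,n//2-4:n//2+5]=im[n//2-4:n//2+5,n//2]=(0,255,0)
    return im
E
python3 - <<'E'
from h import *
a=rect(load('w1'),[512,-309,135],20,300);b=rect(load('w2'),[539,-21,48],20,300);d=rect(load('w3'),[589,182,42],20,300);e=rect(load('w3'),[589,182,32.5],20,300)
d=cv2.createCLAHE(4,(3,3)).apply(cv2.cvtColor(d,cv2.COLOR_RGB2GRAY)); d=cv2.cvtColor(d,cv2.COLOR_GRAY2RGB)
cv2.imwrite('pics/c4.png',np.vstack([np.hstack([a,b]),np.hstack([d,e])])[:,:,::-1])
E
```

```text
(no output)
```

View pics/c4.png

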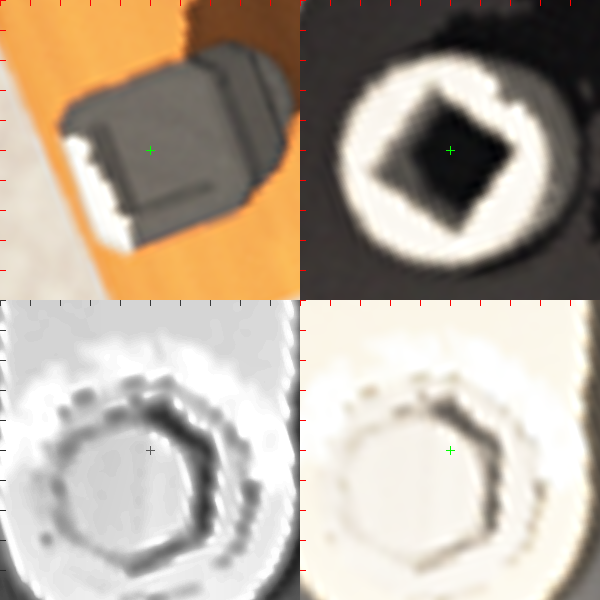

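Rectified views give:
- Bar top at about (513.2, -309.9), flats at about 20.5° (mod 90).
- Socket at about (538.1, -22.4), hole sides at about 53.6° (mod 90), and its 28 mm diameter checks.
- Bolt at about (587.5, 177.1), flat normals at about 53° (mod 60), and its 22 mm over corners checks.

Now back to the bar.

```bash
python3 -c "
from h import *
plan([513.2,-309.9,190],-69.5)"
```

```text
t 2.8 pos [589.3 137.9 257.2] head -72.35 tilt [-0.012 -0.001 -1.   ] q6 1.38 F [ 0.1  0.3 -0.4] d [  6.875 -20.746  40.378] roll -0.04972173146904299
```

Emit:
send_rows(
  deltas=[
    [0.3,-1.9,3.7,0],
    [0.6,-1.9,3.7,0],
    [0.6,-1.9,3.7,0],
    [0.6,-1.9,3.7,0],
    [0.6,-1.9,3.7,0],
    [0.6,-1.9,3.7,0],
    [0.6,-1.9,3.7,0],
    [0.6,-1.9,3.7,0],
    [0.6,-1.9,3.7,0],
    [0.6,-1.9,3.7,0],
    [0.6,-1.0,2.0,0],
    [0,0,0,0],
  ],
)

```text
time: 4.0
tool_pos: [493.6, -334.1, 195.5]
ee_rot: [0.562, 0.421, 0.566, -0.432]
contact_force: [-0.5, 0.3, 0.1]
opening: 56.2
```

```bash
python3 -c "
from h import *
plan([513.2,-309.9,145],-69.5)"
```

```text
t 4.0 pos [ 493.6 -334.1  195.5] head -74.17 tilt [-0.013 -0.009 -1.   ] q6 0.6 F [-0.5  0.3  0.1] d [ 5.005  2.618 -1.823] roll -0.08156343047335643
```

Emit:
send_rows(
  deltas=[
    [0.8,1.3,-0.9,-0.04],
    [0.8,1.3,-0.9,-0.04],
    [0.8,0,0,0],
    [0.8,0,0,0],
    [0,0,0,0],
  ],
)

```text
time: 4.5
tool_pos: [512.6, -304.5, 160.9]
ee_rot: [0.579, 0.397, 0.585, -0.406]
contact_force: [-0.3, 0.3, 0.3]
opening: 56.3
```

```bash
python3 - <<'E'
from h import *
plan([513.2,-309.9,86],-69.5)
c=cam('wrist');dump(c,'w4');print(proj(c,[513.2,-309.9,135]))
a=rect(c,[513.2,-309.9,135],25,400); b=c['pixels'][140:480,120:520]; b=cv2.resize(b,(400,340)); 
p=np.zeros((400,800,3),np.uint8);p[:,:400]=a;p[:340,400:]=b
cv2.imwrite('pics/c5.png',p[:,:,::-1])
E
```

```text
t 4.5 pos [ 512.6 -304.5  160.9] head -69.21 tilt [-0.014 -0.006 -1.   ] q6 0.57 F [-0.3  0.3  0.3] d [ 7.491 -0.026  0.522] roll 0.0050655249401375165
[327.42575256 270.69482719]
```

View pics/c5.png

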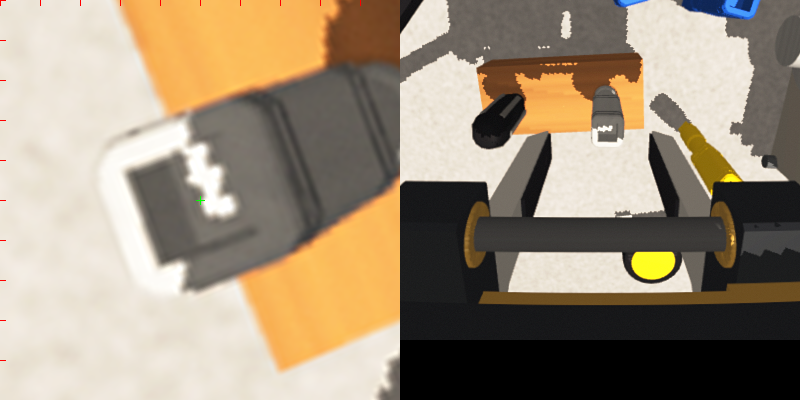

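Close view: the bar top is centred within 1 mm of the estimate, with flats at about 18°. The yellow look-alike stands beyond the right finger, so I'll narrow the jaw and check that clearance.

```bash
python3 - <<'E'
from h import *
t=load('top');print(at(t,493,289,130),at(t,478,288,10))
c=load('w4');f=lambda x,y:(120+x-400,140+y)
print(at(c,*f(735,185),130),at(c,*f(680,128),60))
plan([513.6,-309.4,86],-71)
E
```

```text
[ 500.62660228 -413.56349165  130.        ] [ 500.83842616 -414.98331119   10.        ]
[ 504.85642539 -411.62665716  130.        ] [ 512.2014795  -382.29325723   60.        ]
t 4.55 pos [ 512.9 -304.7  161.5] head -69.22 tilt [-0.013 -0.006 -1.   ] q6 0.57 F [-0.9  0.1  0.3] d [7.549e+00 7.000e-03 4.530e-01] roll 0.031054376769011217
```

Emit:
send_rows(
  deltas=[
    [0,0,0.5,0.03],
    [0,0,0.1,0],
    [0,0,0,0],
  ],
  jaw=0.42,
)

```text
time: 4.85
tool_pos: [516.0, -310.7, 162.3]
ee_rot: [0.574, 0.406, 0.577, -0.415]
contact_force: [-0.1, 0.7, 0.1]
opening: 40.0
```

```bash
python3 -c "
from h import *
plan([513.6,-309.4,86],-71);print(env.get_obs()['opening'])"
```

```text
t 4.85 pos [ 516.  -310.7  162.3] head -71.02 tilt [-0.011 -0.008 -1.   ] q6 0.59 F [-0.1  0.7  0.1] d [ 7.636 -0.083 -0.227] roll -0.00034947920346804946
39.983487855968654
```

Emit:
send_rows(
  deltas=[
    [1.2,-0.1,-0.2,0],
    [1.9,0,0,0],
    [1.9,0,0,0],
    [1.9,0,0,0],
    [0,0,0,0],
  ],
)

```text
time: 5.35
tool_pos: [512.9, -310.3, 90.0]
ee_rot: [0.574, 0.407, 0.576, -0.416]
contact_force: [-0.7, -0.1, -1.2]
opening: 39.6
```

```bash
python3 -c "
from h import *
plan([513.6,-309.4,86],-71)"
```

```text
t 5.35 pos [ 512.9 -310.3   90. ] head -71.11 tilt [-0.01  -0.009 -1.   ] q6 0.6 F [-0.7 -0.1 -1.2] d [ 0.402  0.102 -0.067] roll -0.0019070948512859114
```

Emit:
send_rows(
  deltas=[
    [0.3,0.1,-0.07,0],
    [0,0,0,0],
    [0,0,0,0],
    [0,0,0,0],
    [0,0,0,0],
    [0,0,0,0],
  ],
  jaw=0.0,
  force=40,
)

```text
time: 5.95
tool_pos: [513.6, -309.4, 87.8]
ee_rot: [0.574, 0.407, 0.576, -0.416]
contact_force: [0.7, -0.3, -3.5]
opening: 22.0
```

```bash
python3 -c "
from h import *
plan([513.6,-309.4,250],-71)
o=env.get_obs();print(o['opening'],o['ft_torque'])"
```

```text
t 5.95 pos [ 513.6 -309.4   87.8] head -71.13 tilt [-0.01  -0.009 -1.   ] q6 0.6 F [ 0.7 -0.3 -3.5] d [-16.222  -0.193   0.086] roll -0.0022629904129446454
22.039765933491434 [ 0.02909764 -0.01239812 -0.01001819]
```

Emit:
send_rows(
  deltas=[
    [-0.8,0,0,0],
    [-1.5,0,0,0],
    [-1.8,0,0,0],
    [-1.8,0,0,0],
    [-1.8,0,0,0],
    [-1.8,0,0,0],
    [-1.8,0,0,0],
    [0,0,0,0],
  ],
)

```text
time: 6.75
tool_pos: [515.0, -308.5, 208.2]
ee_rot: [0.575, 0.407, 0.575, -0.416]
contact_force: [-0.2, -0.4, -2.6]
opening: 21.7
```

```bash
python3 -c "
from h import *
plan([538.1,-22.4,190],-36.4)
o=env.get_obs();print(o['opening'],o['ft_torque'])"
```

```text
t 6.75 pos [ 515.  -308.5  208.2] head -71.13 tilt [-0.008 -0.01  -1.   ] q6 0.6 F [-0.2 -0.4 -2.6] d [  1.505  11.458 -26.341] roll -0.606197535425978
21.699134013257307 [ 0.02721039 -0.01576585 -0.01951011]
```

Emit:
send_rows(
  deltas=[
    [0,0.8,-1.8,0],
    [0,1.4,-3.4,0],
    [0,1.6,-3.6,0],
    [0,1.6,-3.6,0],
    [0,1.6,-3.6,0],
    [0,1.6,-3.6,0],
    [0,1.6,-3.6,0],
    [0,1.4,-3.2,0],
    [0,0,0,0],
  ],
)

```text
time: 7.65
tool_pos: [532.2, -1.0, 196.6]
ee_rot: [0.568, 0.408, 0.581, -0.416]
contact_force: [-0.3, -0.3, -2.9]
opening: 21.9
```

Emit:
send_rows(
  deltas=[
    [0,0,0,-0.1],
    [0,0,0,-0.12],
    [0,0,0,-0.12],
    [0,0,0,-0.12],
    [0,0,0,-0.1],
    [0,0,0,0],
  ],
)

```text
time: 8.25
tool_pos: [524.7, 3.2, 191.0]
ee_rot: [0.657, 0.225, 0.681, -0.232]
contact_force: [-0.5, 0.4, -3.6]
opening: 21.6
```

```bash
python3 -c "
from h import *
plan([538.1,-22.4,145],-36.4)
o=env.get_obs();print(o['opening'],o['ft_torque'])"
```

```text
t 8.25 pos [524.7   3.2 191. ] head -37.65 tilt [-0.035  0.002 -0.999] q6 0.53 F [-0.5  0.4 -3.6] d [ 4.547 -1.112  2.757] roll -0.021891153962296392
21.58857121060068 [-0.01489315 -0.05918052 -0.05985789]
```

Emit:
send_rows(
  deltas=[
    [0,0,0,0],
    [0,0,0,0],
    [0,0,0,0],
  ],
)

```text
time: 8.55
tool_pos: [523.2, 3.2, 189.9]
ee_rot: [0.656, 0.226, 0.682, -0.234]
contact_force: [0.6, 0.0, -3.7]
opening: 21.9
```

```bash
python3 -c "
from h import *
plan([538.1,-22.4,145],-36.4)
o=env.get_obs();print(o['opening'],o['ft_torque'])"
```

```text
t 8.55 pos [523.2   3.2 189.9] head -37.94 tilt [-0.038  0.002 -0.999] q6 0.54 F [ 0.6  0.  -3.7] d [ 4.422 -1.007  2.884] roll -0.026964342397714225
21.866109734446628 [ 0.00669409 -0.01743625  0.03058408]
```

Zero-motion rows show a slow sag (about 0.4 mm and 1 mrad per row), so the tool is now tilted about 2° toward the base. I'll allow for it in aiming, then look before inserting.

```bash
python3 -c "
from h import *
plan([540.8,-22.9,150],-36.4)"
```

```text
t 8.55 pos [523.2   3.2 189.9] head -37.94 tilt [-0.038  0.002 -0.999] q6 0.54 F [ 0.6  0.  -3.7] d [ 3.912 -0.892  3.112] roll -0.026964342397714225
```

Emit:
send_rows(
  deltas=[
    [0.4,-0.4,1.2,-0.02],
    [0.8,-0.5,1.6,-0.01],
    [0.8,0,0.5,0],
    [0.8,0,0,0],
    [0,0,0,0],
  ],
)

```text
time: 9.05
tool_pos: [543.0, -23.7, 159.8]
ee_rot: [0.659, 0.217, 0.685, -0.224]
contact_force: [0.8, -0.7, -1.7]
opening: 21.9
```

```bash
python3 - <<'E'
from h import *
plan([540.8,-22.9,150],-36.4)
c=cam('wrist');dump(c,'w5');o=c['obs'];M=Tm(o)
tip=o['tool_pos']+82.8*M[:,0];print(tip,proj(c,tip),proj(c,[538.1,-22.4,48]))
u,v=proj(c,[538.1,-22.4,48]).astype(int)
p=c['pixels'][v-60:v+60,u-80:u+80];print(u-80,v-60)
cv2.imwrite('pics/c6.png',cv2.resize(p,None,fx=5,fy=5,interpolation=cv2.INTER_CUBIC)[:,:,::-1])
E
```

```text
t 9.05 pos [543.  -23.7 159.8] head -36.36 tilt [-0.038  0.003 -0.999] q6 0.47 F [ 0.8 -0.7 -1.7] d [ 0.984 -0.048 -0.193] roll 0.0007187302451876236
[539.84327557 -23.44671314  77.02317238] [319.7606814  245.38078975] [318.57465885 236.10838751]
238 176
```

View pics/c6.png

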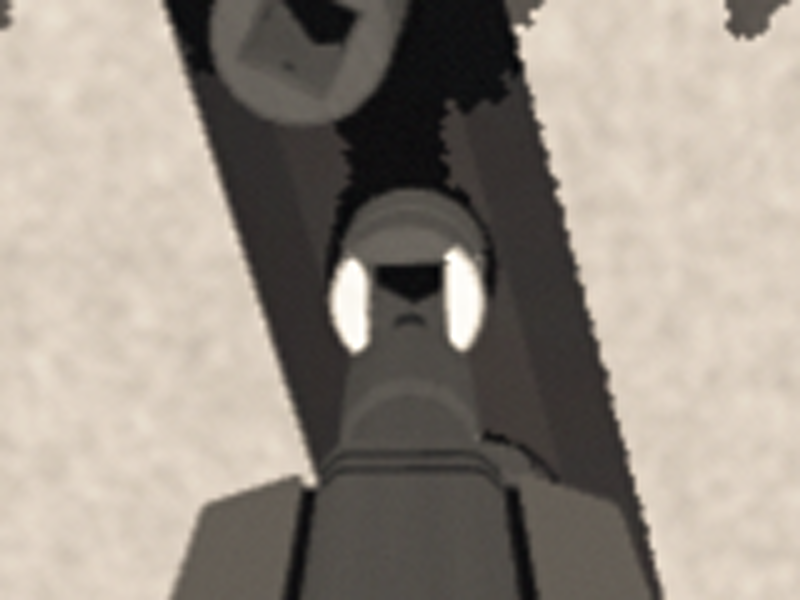

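View: the drive (x about 408) is centred on the socket ring (328 to 488), the sides are parallel, and the ball shows at (408,320), facing tool +y. Next I'll compare the ball against the aligned-bar prediction to find the bar's tilt in the grip.

```bash
python3 - <<'E'
from h import *
c=load('w5');o=c['obs'];M=Tm(o)
f=lambda x,y:((proj(c,o['tool_pos']+M@np.array([x,y,0]))-[238,176])*5).round(1)
for dy in(0,1,2,3): print(dy,'ball',f(77.8,dy+8.2),'tip edge',f(82.8,dy+6.25),'collar face edge',f(67.8,dy+10),'sleeve low edge',f(12.8-0.0,dy*.0+11))
for x in (82.8,): print(f(x,0))
s=np.array([538.1,-22.4,48]);print('rim',[((proj(c,s+14*np.array([np.cos(a),np.sin(a),0]))-[238,176])*5).round() for a in np.radians([53.6,233.6])])
plan([540.8,-22.9,135],-36.4)
E
```

```text
0 ball [408.8 306.4] tip edge [408.8 310.2] collar face edge [408.8 311.5] sleeve low edge [408.8 418.5]
1 ball [408.8 300.4] tip edge [408.8 304.3] collar face edge [408.8 305.2] sleeve low edge [408.8 418.5]
2 ball [408.8 294.3] tip edge [408.8 298.4] collar face edge [408.8 299. ] sleeve low edge [408.8 418.5]
3 ball [408.8 288.3] tip edge [408.8 292.4] collar face edge [408.8 292.7] sleeve low edge [408.8 418.5]
[408.8 346.9]
rim [array([403., 225.]), array([403., 374.])]
t 9.1 pos [543.4 -23.6 160.3] head -36.34 tilt [-0.037  0.003 -0.999] q6 0.47 F [ 0.7  0.1 -2.8] d [ 2.541 -0.042 -0.17 ] roll 0.0010345240500563495
```

```bash
python3 - <<'E'
from h import *
g=cv2.cvtColor(load('w5')['pixels'],cv2.COLOR_RGB2GRAY)
print('cols 304..336 step1')
for v in range(220,274): print(v,(v-176)*5,*g[v,302:338:2])
E
```

```text
cols 304..336 step1
220 220 56 53 13 52 82 79 79 81 81 82 80 78 81 88 79 75 41 54
221 225 56 33 13 69 82 77 82 88 90 92 86 82 80 79 85 80 35 53
222 230 58 36 18 75 78 82 96 98 98 100 102 98 83 78 84 79 50 53
223 235 58 27 28 79 79 96 101 101 101 103 103 103 94 79 79 80 54 45
224 240 57 25 55 81 93 99 102 105 104 102 103 106 101 90 82 84 65 39
225 245 58 22 55 87 96 102 100 103 102 102 101 102 104 137 112 81 64 31
226 250 57 22 61 99 98 98 99 99 103 103 103 100 107 237 170 81 56 23
227 255 59 17 84 147 99 98 100 101 104 100 98 97 123 255 217 107 86 21
228 260 55 19 141 249 118 89 87 88 87 81 69 67 72 252 248 160 85 16
229 265 52 30 185 253 177 75 25 23 25 24 21 18 73 253 253 208 82 19
230 270 53 44 231 251 223 72 12 13 13 13 13 10 74 253 252 219 86 18
231 275 52 67 242 251 245 82 13 14 14 11 17 12 75 253 252 243 90 19
232 280 47 122 248 250 247 95 21 13 13 14 14 13 73 253 251 246 106 19
233 285 46 141 247 249 247 94 44 19 13 17 11 12 82 252 252 254 132 26
234 290 42 170 247 247 245 94 74 46 16 12 14 28 96 252 251 254 151 30
235 295 48 179 248 247 241 85 76 75 45 20 30 67 101 251 251 2
[... 1737 characters left out ...]
 76 77 76 83 60 50
263 435 45 48 78 77 76 79 80 78 76 78 78 76 78 78 77 85 51 22
264 440 47 47 78 81 82 80 82 80 79 79 79 78 80 81 78 80 65 54
265 445 47 52 76 77 77 78 77 78 78 75 75 74 77 75 74 76 79 80
266 450 48 66 61 59 59 59 58 58 58 58 51 50 48 49 52 57 73 81
267 455 51 62 52 63 61 60 62 63 62 62 60 61 61 64 67 60 52 77
268 460 59 53 72 79 77 76 78 77 76 72 72 75 72 75 75 75 63 67
269 465 59 61 58 59 58 57 58 60 57 48 46 48 49 49 49 55 61 55
270 470 48 57 53 60 61 60 63 62 63 61 61 61 62 64 60 61 48 58
271 475 62 55 80 83 81 81 79 80 80 80 77 77 80 79 78 79 75 55
272 480 58 72 83 82 81 79 80 81 82 80 80 77 79 81 80 78 79 59
273 485 65 77 80 82 81 79 80 81 82 80 78 78 78 78 80 80 78 77
```

By the picture the tip is within about 1.5 mm of the hole axis, inside the lead-in plus pocket looseness. I'll continue by feel.

```bash
python3 -c "
from h import *
plan([541.6,-22.0,136],-36.4)"
```

```text
t 9.1 pos [543.4 -23.6 160.3] head -36.34 tilt [-0.037  0.003 -0.999] q6 0.47 F [ 0.7  0.1 -2.8] d [ 2.439  0.076 -0.162] roll 0.0010345240500563495
```

Emit:
send_rows(
  deltas=[
    [0.8,0.05,-0.16,0],
    [0.9,0,0,0],
    [0.5,0,0,0],
    [0,0,0,0],
  ],
)

```text
time: 9.5
tool_pos: [540.7, -20.7, 137.1]
ee_rot: [0.659, 0.217, 0.685, -0.223]
contact_force: [1.0, -0.3, -3.8]
opening: 22.2
```

```bash
python3 -c "
from h import *
plan([541.6,-22.0,131],-36.4)"
```

```text
t 9.5 pos [540.7 -20.7 137.1] head -36.29 tilt [-0.037  0.003 -0.999] q6 0.47 F [ 1.  -0.3 -3.8] d [ 0.609 -0.038  0.171] roll 0.001936715041528684
```

Emit:
send_rows(
  deltas=[
    [0.3,-0.04,0.15,0],
    [0.3,0,0,0],
    [0.2,0,0,0],
  ],
)

```text
time: 9.8
tool_pos: [541.9, -21.9, 128.9]
ee_rot: [0.66, 0.217, 0.684, -0.223]
contact_force: [0.8, 0.1, -3.3]
opening: 21.9
```

Emit:
send_rows(
  deltas=[
    [0.2,0,0,0],
    [0.2,0,0,0],
  ],
)

```text
time: 10.0
tool_pos: [542.1, -22.2, 125.5]
ee_rot: [0.66, 0.217, 0.684, -0.223]
contact_force: [-1.0, 0.1, 6.7]
opening: 21.6
```

```bash
python3 -c "
from h import *
plan([541.6,-22.0,131],-36.4)"
```

```text
t 10.0 pos [542.1 -22.2 125.5] head -36.28 tilt [-0.035  0.002 -0.999] q6 0.47 F [-1.   0.1  6.7] d [-0.549 -0.022 -0.069] roll 0.002142529495960363
```

Emit:
send_rows(
  deltas=[
    [0.25,0,0,0],
    [0.25,0,0,0],
  ],
)

```text
time: 10.2
tool_pos: [543.5, -21.8, 124.4]
ee_rot: [0.661, 0.218, 0.682, -0.222]
contact_force: [-1.7, 0.4, 10.7]
opening: 21.4
```

Emit:
send_rows(
  deltas=[
    [0.35,0,0,0],
    [0.35,0,0,0],
  ],
)

```text
time: 10.4
tool_pos: [545.7, -21.2, 123.2]
ee_rot: [0.664, 0.219, 0.68, -0.221]
contact_force: [-2.0, 0.1, 12.3]
opening: 21.9
```

Emit:
send_rows(
  deltas=[
    [0.4,-0.12,-0.16,0],
    [0.4,-0.12,-0.16,0],
  ],
)

```text
time: 10.6
tool_pos: [545.4, -21.1, 122.6]
ee_rot: [0.668, 0.22, 0.676, -0.22]
contact_force: [-3.2, 1.6, 16.6]
opening: 21.6
```

```bash
python3 -c "
from h import *
plan([541.0,-22.0,115],-36.4);print(env.get_obs()['ft_torque'])"
```

```text
t 10.6 pos [545.4 -21.1 122.6] head -36.31 tilt [-0.011  0.004 -1.   ] q6 0.47 F [-3.2  1.6 16.6] d [ 0.768 -0.325 -0.291] roll 0.001504526960134042
[0.27434652 0.8583861  0.01642605]
```

Emit:
send_rows(
  deltas=[
    [0.5,-0.12,-0.12,0],
  ],
)

```text
time: 10.7
tool_pos: [545.4, -21.2, 121.8]
ee_rot: [0.67, 0.221, 0.674, -0.22]
contact_force: [-4.1, 0.9, 19.3]
opening: 21.9
```

Emit:
send_rows(
  deltas=[
    [0.6,-0.12,-0.12,0],
  ],
)

```text
time: 10.8
tool_pos: [544.6, -21.7, 118.6]
ee_rot: [0.671, 0.221, 0.673, -0.22]
contact_force: [-2.5, -0.5, -0.4]
opening: 21.7
```

```bash
python3 - <<'E'
from h import *
plan([541.0,-22.0,115],-36.4);print(env.get_obs()['ft_torque'])
c=cam('wrist');dump(c,'w6')
p=c['pixels'][200:320,240:400]
cv2.imwrite('pics/c7.png',cv2.resize(p,None,fx=5,fy=5,interpolation=cv2.INTER_CUBIC)[:,:,::-1])
E
```

```text
t 10.8 pos [544.6 -21.7 118.6] head -36.3 tilt [-0.002  0.002 -1.   ] q6 0.46 F [-2.5 -0.5 -0.4] d [ 0.358 -0.237 -0.267] roll 0.0018056106059754207
[-0.23918661  0.48288586 -0.02876419]
```

View pics/c7.png

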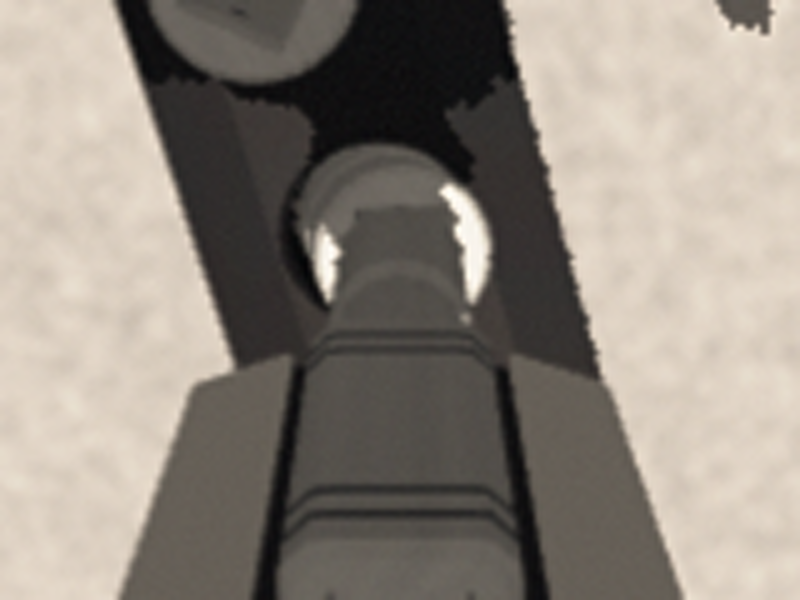

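The drive is in the socket, and the force dropped from 19 N to near nothing, which fits the snap. A few more mm should bring the hard stop.

Emit:
send_rows(
  deltas=[
    [0.2,-0.08,-0.08,0],
    [0.2,0,0,0],
  ],
)

```text
time: 11.05
tool_pos: [541.9, -21.6, 115.1]
ee_rot: [0.67, 0.221, 0.674, -0.22]
contact_force: [-3.8, 1.4, 20.8]
opening: 21.4
```

Emit:
send_rows(
  deltas=[
    [0.2,0,0,0],
    [0.3,0,0,0],
  ],
)

```text
time: 11.25
tool_pos: [541.9, -21.5, 115.0]
ee_rot: [0.671, 0.221, 0.673, -0.22]
contact_force: [-5.9, 0.6, 24.0]
opening: 21.9
```

```bash
python3 - <<'E'
from h import *
plan([541.0,-22.0,115],-36.4);print(env.get_obs()['ft_torque'])
E
```

```text
t 11.25 pos [541.9 -21.5 115. ] head -36.3 tilt [-0.002  0.003 -1.   ] q6 0.46 F [-5.9  0.6 24. ] d [ 0.001 -0.093 -0.05 ] roll 0.001804541027037004
[0.13670754 1.68969432 0.03519299]
```

Emit:
send_rows(
  deltas=[
    [-0.4,0,0,0],
    [-1.2,0,0,0],
    [-1.8,0,0,0],
    [-2.0,0,0,0],
    [-2.0,0,0,0],
    [-2.0,0,0,0],
    [-1.8,0,0,0],
    [0,0,0,0],
  ],
)

```text
time: 12.05
tool_pos: [542.9, -21.3, 228.0]
ee_rot: [0.669, 0.222, 0.675, -0.219]
contact_force: [0.4, 0.6, -4.1]
opening: 22.1
```

```bash
python3 - <<'E'
from h import *
plan([587.5,177.1,240],-36.4);print(env.get_obs()['ft_torque'])
c=cam('wrist');dump(c,'w7')
p=c['pixels'][200:320,240:400]
cv2.imwrite('pics/c8.png',cv2.resize(p,None,fx=5,fy=5,interpolation=cv2.INTER_CUBIC)[:,:,::-1])
E
```

```text
t 12.05 pos [542.9 -21.3 228. ] head -36.33 tilt [-0.006  0.005 -1.   ] q6 0.46 F [ 0.4  0.6 -4.1] d [-1.123 18.625 -8.175] roll 0.0011659522324893152
[-0.01873826 -0.07941802 -0.01057665]
```

View pics/c8.png

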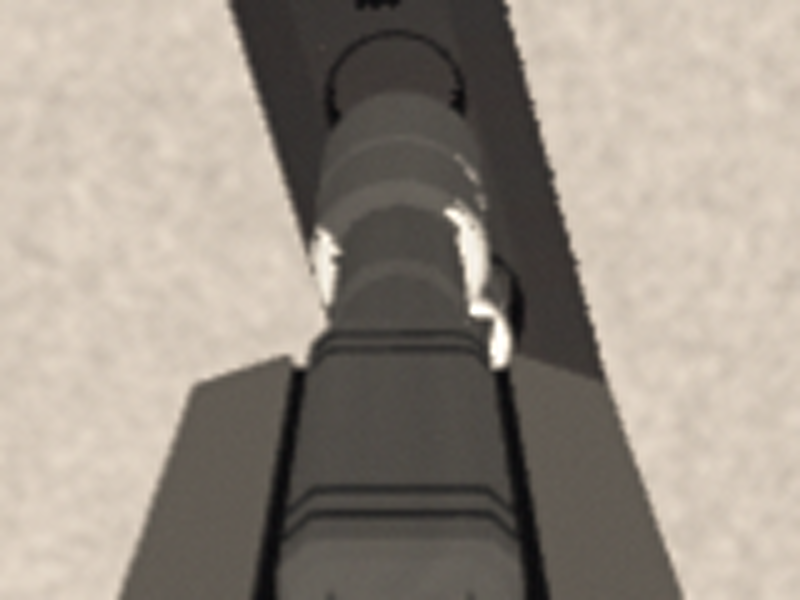

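Socket hangs on the bar, the pocket is empty and the wrist force of -4 N matches both weights. Now to the bolt.

Emit:
send_rows(
  deltas=[
    [-0.2,2.4,-1.0,0],
    [-0.2,4.0,-1.7,0],
    [-0.2,4.2,-1.8,0],
    [-0.2,4.2,-1.8,0],
    [-0.2,4.0,-1.8,0],
    [0,0,0,0],
  ],
)

```text
time: 12.7
tool_pos: [587.2, 183.4, 225.7]
ee_rot: [0.663, 0.222, 0.68, -0.223]
contact_force: [-0.5, -0.5, -5.0]
opening: 21.9
```

```bash
python3 - <<'E'
from h import *
plan([587.5,177.1,170],-37);print(env.get_obs()['ft_torque'])
E
```

```text
t 12.7 pos [587.2 183.4 225.7] head -36.69 tilt [-0.023  0.005 -1.   ] q6 0.82 F [-0.5 -0.5 -5. ] d [ 5.568 -0.431  0.515] roll 0.005425489392421511
[-0.12304093 -0.02534243  0.00062173]
```

```bash
python3 - <<'E'
from h import *
c=load('w7');o=c['obs'];M=Tm(o)
f=lambda x,y,z=0:((proj(c,o['tool_pos']+M@np.array([x,y,z]))-[240,200])*5).round(0)
for dy in(-4,-2,0,2): print(dy,'top front',f(67,14+dy*.75),'top sides',f(67,dy*.75,14),f(67,dy*.75,-14),'bottom front',f(107,14+dy),f(107,dy+5,13),f(107,dy+5,-13))
g=cv2.cvtColor(c['pixels'],cv2.COLOR_RGB2GRAY)
print(g[212:250,318:323].mean(1).round())
print(g[225,295:345]);print(g[222,295:345])
E
```

```text
-4 top front [399. 187.] top sides [488. 274.] [309. 274.] bottom front [399. 135.] [471. 184.] [326. 184.]
-2 top front [399. 177.] top sides [488. 264.] [309. 264.] bottom front [399. 124.] [472. 173.] [326. 173.]
0 top front [399. 168.] top sides [489. 255.] [309. 255.] bottom front [399. 113.] [472. 163.] [326. 162.]
2 top front [399. 158.] top sides [489. 246.] [308. 246.] bottom front [399. 102.] [472. 152.] [325. 152.]
[59. 58. 59. 59. 59. 62. 71. 81. 82. 82. 81. 83. 82. 83. 84. 92. 86. 83.
 82. 83. 83. 83. 83. 85. 95. 98. 97. 96. 92. 76. 73. 73. 74. 74. 75. 74.
 74. 74.]
[50 49 51 50 49 49 50 50 51 50 44 41 65 77 78 78 78 81 80 83 82 81 81 83
 84 83 83 80 82 82 81 81 82 79 78 81 78 78 70 65 60 55 54 53 56 53 54 53
 56 52]
[48 50 49 48 51 49 50 49 51 49 28 14 20 53 67 75 79 80 80 80 82 83 82 81
 82 80 83 81 83 81 83 82 81 80 79 76 49 30 54 61 57 52 53 53 54 55 54 55
 53 53]
```

```bash
python3 - <<'E'
from h import *
plan([589.1,175.4,172],-37)
E
```

```text
t 12.7 pos [587.2 183.4 225.7] head -36.69 tilt [-0.023  0.005 -1.   ] q6 0.82 F [-0.5 -0.5 -5. ] d [ 5.364 -0.473  0.741] roll 0.005425489392421511
```

Emit:
send_rows(
  deltas=[
    [1.0,-0.25,0.35,0],
    [1.5,-0.25,0.35,0],
    [1.5,0,0,0],
    [1.0,0,0,0],
    [0,0,0,0],
  ],
)

```text
time: 13.2
tool_pos: [584.7, 170.9, 164.7]
ee_rot: [0.659, 0.218, 0.683, -0.227]
contact_force: [-0.3, -0.1, -3.9]
opening: 21.7
```

```bash
python3 - <<'E'
from h import *
plan([589.1,175.4,172],-37)
c=cam('wrist');dump(c,'w8')
u,v=proj(c,[587.5,177.1,42]).astype(int);print(u,v)
p=c['pixels'][v-50:v+70,u-80:u+80];print(u-80,v-50)
cv2.imwrite('pics/c9.png',cv2.resize(p,None,fx=5,fy=5,interpolation=cv2.INTER_CUBIC)[:,:,::-1])
E
```

```text
t 13.2 pos [584.7 170.9 164.7] head -36.7 tilt [-0.036 -0.    -0.999] q6 0.81 F [-0.3 -0.1 -3.9] d [-0.745  0.606  0.064] roll 0.005158932551749738
321 224
241 174
```

View pics/c9.png

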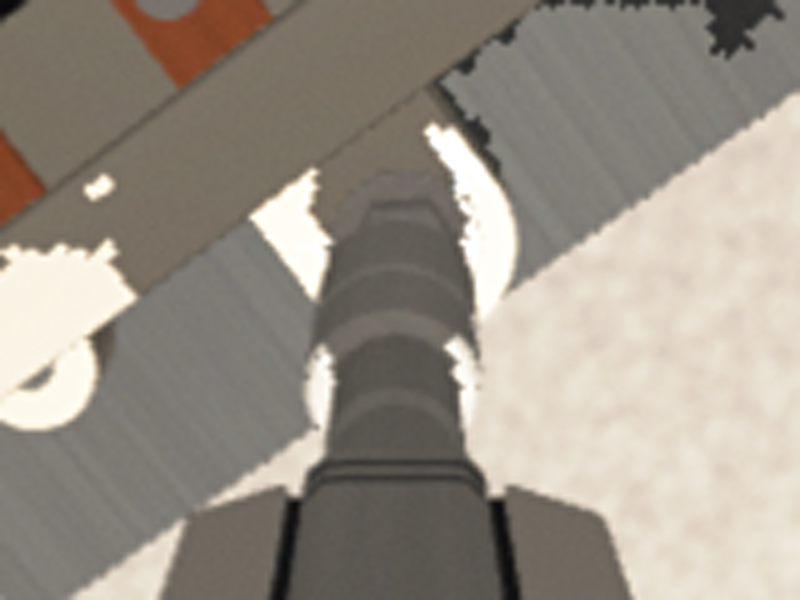

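View: the bolt's hex shows a flat facing tool +y at (375 to 440, 200), so the flats sit at about 53° as estimated. The washer front is at y about 170, and the socket's lower edge (centre x about 397, front y about 222) is slightly left of the bolt (x about 407). Next I'll compute the offsets in tool axes.

```bash
python3 - <<'E'
from h import *
c=load('w8');o=c['obs'];M=Tm(o);print(o['tool_pos'])
pj=lambda P:((proj(c,P)-[241,174])*5).round(0)
f=lambda x,y,z=0:pj(o['tool_pos']+M@np.array([x,y,z]))
ty=np.array([.6,.8,0]);B=np.array([587.5,177.1,0])
e3=np.array([0,0,1])
for k in(-2,0,2,4): print(k,'washer front',pj(B+ty*(15+k)+32.5*e3),'hex front top edge',pj(B+ty*(8+k)+42*e3),'hex outer',pj(B+ty*(9.5+k)+40.5*e3))
for dy in(-2,0,2,4): print(dy,'sock bottom front',f(107.4,14+dy),f(107.4,dy+5,13),f(107.4,dy+5,-13),'top front',f(67.8,14+dy))
g=cv2.cvtColor(c['pixels'],cv2.COLOR_RGB2GRAY)
print(g[200:245,321:326].mean(1).round())
for v in (212,215,218,222,226): print(v,g[v,300:345])
E
```

```text
[584.70537848 170.92420182 164.70647724]
-2 washer front [406. 172.] hex front top edge [405. 219.] hex outer [405. 209.]
0 washer front [406. 161.] hex front top edge [405. 208.] hex outer [405. 199.]
2 washer front [406. 151.] hex front top edge [405. 198.] hex outer [405. 188.]
4 washer front [406. 140.] hex front top edge [405. 187.] hex outer [405. 177.]
-2 sock bottom front [394. 253.] [467. 303.] [321. 303.] top front [394. 309.]
0 sock bottom front [394. 242.] [467. 292.] [321. 292.] top front [394. 296.]
2 sock bottom front [394. 231.] [467. 281.] [321. 281.] top front [394. 284.]
4 sock bottom front [394. 220.] [467. 270.] [321. 270.] top front [394. 271.]
[118. 112. 112. 114. 113. 113. 113. 113. 108. 108. 110. 109. 109. 102.
  88.  94. 104. 108.  99.  95.  94.  95.  95.  94.  95.  94.  98. 105.
 102.  95.  95.  96.  96.  96.  96.  97. 105. 114. 114. 112. 109.  95.
  85.  85.  84.]
212 [253 253 254 208 123 109 113 112 112 111 107 103 110 112 111 111 110 108
 108 109 110 110 111 111 107 107 105 106 108 109 106 121 232 255 254 254
 253 253 253 254 255 194 122 121 128]
215 [252 255 216 122 109 111 112 110 106 109 112 110 108 107 102  91  89  86
  88  90  91  93  91  94  95  96  97  89  95 105 110 105 131 251 254 238
 251 253 253 253 254 254 236 155 124]
218 [252 253 254 254 191 115 109 107 107 108 110 109 107  95  96 100 101  97
  95  93  95  97  96 100 101 103 107 108 103  89  94 105 105 108 176 252
 235 251 253 253 253 254 254 227 145]
222 [253 253 253 253 254 254 251 168 106  91  89  91  91  92  93  96  95  95
  94  94  95  95  96  94  95  93  94  94  92  92  92  85 118 253 255 255
 254 252 253 253 253 253 254 251 181]
226 [253 252 252 252 254 254 181  88  86  89  89  90  90  93  95  96  96  97
  98  99 100 101  97  97  97  96  94  93  92  92  92  91  87  96 196 255
 253 253 253 253 253 254 254 226 144]
```

```bash
python3 - <<'E'
from h import *
plan([588.8,174.4,152],-36.7)
E
```

```text
t 13.25 pos [585.1 170.9 165.4] head -36.7 tilt [-0.035 -0.    -0.999] q6 0.81 F [ 0.  -0.9 -4.6] d [1.33  0.531 0.125] roll -7.666337666895505e-05
```

Emit:
send_rows(
  deltas=[
    [0.1,0.45,0.1,0],
    [0.4,0.1,0,0],
    [0.4,0,0,0],
    [0.0,0,0,0],
  ],
)

```text
time: 13.65
tool_pos: [590.9, 174.2, 157.4]
ee_rot: [0.661, 0.22, 0.681, -0.226]
contact_force: [0.2, -0.5, -4.5]
opening: 21.6
```

```bash
python3 - <<'E'
from h import *
plan([588.8,174.4,149],-36.7)
E
```

```text
t 13.65 pos [590.9 174.2 157.4] head -36.78 tilt [-0.031  0.001 -1.   ] q6 0.81 F [ 0.2 -0.5 -4.5] d [ 0.848 -0.097 -0.157] roll -0.00148026233080918
```

Emit:
send_rows(
  deltas=[
    [0.3,-0.1,-0.18,0],
    [0.25,0,0,0],
    [0.2,0,0,0],
  ],
)

```text
time: 13.95
tool_pos: [588.9, 174.9, 150.5]
ee_rot: [0.661, 0.22, 0.681, -0.226]
contact_force: [0.1, 0.3, -4.2]
opening: 21.9
```

Emit:
send_rows(
  deltas=[
    [0.2,0,0,0],
    [0.2,0,0,0],
  ],
)

```text
time: 14.15
tool_pos: [589.4, 175.0, 147.2]
ee_rot: [0.662, 0.22, 0.68, -0.225]
contact_force: [0.7, -0.4, 4.7]
opening: 22.0
```

```bash
python3 - <<'E'
from h import *
plan([588.3,174.4,149],-36.7)
E
```

```text
t 14.15 pos [589.4 175.  147.2] head -36.74 tilt [-0.027  0.001 -1.   ] q6 0.81 F [ 0.7 -0.4  4.7] d [-0.179 -0.118 -0.06 ] roll -0.0007044267684566251
```

Emit:
send_rows(
  deltas=[
    [0.15,0,0,0],
    [0.15,0,0,0],
  ],
)

```text
time: 14.35
tool_pos: [590.3, 175.0, 147.0]
ee_rot: [0.663, 0.221, 0.679, -0.225]
contact_force: [-0.4, 0.6, 5.7]
opening: 21.5
```

```bash
python3 - <<'E'
from h import *
plan([588.3,174.4,149],-36.7);print(env.get_obs()['ft_torque'])
E
```

```text
t 14.35 pos [590.3 175.  147. ] head -36.74 tilt [-0.023  0.001 -1.   ] q6 0.81 F [-0.4  0.6  5.7] d [-0.193 -0.169 -0.129] roll -0.0006551547359874297
[-0.08870124  0.53997789  0.02546699]
```

Emit:
send_rows(
  deltas=[
    [0.0,-0.17,-0.2,0],
    [0.1,-0.04,-0.05,0],
    [0.15,0,0,0],
  ],
)

```text
time: 14.65
tool_pos: [588.7, 175.0, 146.9]
ee_rot: [0.665, 0.222, 0.677, -0.224]
contact_force: [-0.5, -0.2, 9.5]
opening: 21.9
```

```bash
python3 - <<'E'
from h import *
plan([587.4,174.3,147],-36.7);print(env.get_obs()['ft_torque'])
E
```

```text
t 14.65 pos [588.7 175.  146.9] head -36.74 tilt [-0.017  0.002 -1.   ] q6 0.81 F [-0.5 -0.2  9.5] d [-0.009 -0.131 -0.063] roll -0.000633885569949774
[-0.17742824  0.34889718  0.05365825]
```

Emit:
send_rows(
  deltas=[
    [0.1,-0.05,-0.03,-0.08],
    [0.1,-0.05,-0.03,-0.08],
    [0.1,-0.05,-0.03,-0.08],
  ],
)

```text
time: 14.95
tool_pos: [589.4, 174.8, 147.1]
ee_rot: [0.69, 0.138, 0.697, -0.137]
contact_force: [-0.4, -0.1, 4.0]
opening: 21.6
```

Emit:
send_rows(
  deltas=[
    [0.1,-0.05,-0.02,-0.08],
    [0.1,-0.05,-0.02,-0.08],
  ],
)

```text
time: 15.15
tool_pos: [589.9, 174.6, 147.0]
ee_rot: [0.7, 0.081, 0.705, -0.078]
contact_force: [-0.5, 0.4, 2.4]
opening: 22.0
```

```bash
python3 - <<'E'
from h import *
plan([587.9,173.9,147],-6.7);print(env.get_obs()['ft_torque'])
E
```

```text
t 15.15 pos [589.9 174.6 147. ] head -12.94 tilt [-0.007  0.005 -1.   ] q6 0.39 F [-0.5  0.4  2.4] d [-0.002 -0.11  -0.179] roll -0.10892299632115669
[ 0.00069805  0.07761866 -0.01302989]
```

Emit:
send_rows(
  deltas=[
    [0.0,-0.05,-0.2,-0.05],
    [0.15,-0.02,-0.05,-0.05],
    [0.15,0,-0.04,-0.02],
  ],
)

```text
time: 15.45
tool_pos: [586.6, 174.1, 143.2]
ee_rot: [0.704, 0.037, 0.709, -0.034]
contact_force: [0.3, -0.6, -4.4]
opening: 21.9
```

```bash
python3 - <<'E'
from h import *
plan([587.9,173.9,147],-6.7);print(env.get_obs()['ft_torque'])
E
```

```text
t 15.45 pos [586.6 174.1 143.2] head -5.72 tilt [-0.007  0.005 -1.   ] q6 0.27 F [ 0.3 -0.6 -4.4] d [-0.386 -0.003  0.131] roll 0.01702809631837606
[-0.08058838 -0.14999014  0.00951928]
```

It dropped over the head. Continue down gently.

Emit:
send_rows(
  deltas=[
    [0.2,0,0,0],
    [0.2,0,0,0],
  ],
)

```text
time: 15.65
tool_pos: [587.2, 175.6, 139.6]
ee_rot: [0.704, 0.039, 0.708, -0.033]
contact_force: [-1.4, 0.5, 14.8]
opening: 21.8
```

Emit:
send_rows(
  deltas=[
    [0.15,0,0,0],
    [0.15,0,0,0],
  ],
)

```text
time: 15.85
tool_pos: [587.6, 176.0, 139.7]
ee_rot: [0.705, 0.039, 0.707, -0.033]
contact_force: [-3.2, -0.4, 6.6]
opening: 22.1
```

```bash
python3 - <<'E'
from h import *
plan([587.9,173.9,138],-6.7);print(env.get_obs()['ft_torque'])
E
```

```text
t 15.85 pos [587.6 176.  139.7] head -5.88 tilt [-0.003  0.008 -1.   ] q6 0.27 F [-3.2 -0.4  6.6] d [ 0.171 -0.205  0.052] roll 0.014349790289768788
[-0.16992658  0.47979816 -0.01254007]
```

Stops hard at 139.6 mm, against 139.5 expected for the washer (tray home plus 24.5), so it is seated. Release.

Emit:
send_rows(
  deltas=[
    [0,0,0,0],
    [0,0,0,0],
    [0,0,0,0],
    [0,0,0,0],
  ],
  jaw=0.45,
)

```text
time: 16.25
tool_pos: [588.1, 175.9, 140.3]
ee_rot: [0.705, 0.039, 0.707, -0.034]
contact_force: [0.1, -0.1, 0.2]
opening: 42.2
```

Emit:
send_rows(
  deltas=[
    [-0.5,0,0,0],
    [-1.5,0,0,0],
    [-2.0,0,0,0],
    [-2.5,0,0,0],
    [-2.5,0,0,0],
    [-2.5,0,0,0],
    [-2.5,0,0,0],
    [-1,-4.0,0,0],
    [0,-4.0,0,0],
    [0,-3.0,0,0],
    [0,0,0,0],
  ],
)

```text
time: 17.35
tool_pos: [577.4, 62.9, 297.0]
ee_rot: [0.706, 0.038, 0.707, -0.033]
contact_force: [-0.2, 1.1, 0.3]
opening: 42.2
```

```bash
python3 - <<'E'
from h import *
plan([587.9,173.9,138],-6.7)
c=cam('wrist');dump(c,'w9');t=cam('top');s=cam('scene')
u,v=proj(c,[587.4,177.5,120]).astype(int);print(u,v,proj(c,[587.4,177.5,187.5]),proj(c,[587.4,177.5,32.5]))
a=cv2.resize(c['pixels'],(400,300))
q=np.clip(v-75,0,330);w=np.clip(u-75,0,490)
A=cv2.resize(c['pixels'][q:q+150,w:w+150],(400,400))
us,vs=proj(s,[587,177,100]).astype(int);S=cv2.resize(s['pixels'][vs-50:vs+50,us-100:us+100],(800,400))[:200*2]
S=cv2.resize(s['pixels'][vs-50:vs+50,us-50:us+50],(400,400))
p=np.hstack([A,S]);cv2.imwrite('pics/c10.png',p[:,:,::-1])
print(w,q,us-50,vs-50, proj(s,[587.4,177.5,187.5]))
E
```

```text
t 17.35 pos [577.4  62.9 297. ] head -5.78 tilt [-0.001  0.006 -1.   ] q6 0.09 F [-0.2  1.1  0.3] d [15.969 11.049 -0.039] roll 0.0161079166355688
318 111 [318.27932961 102.23102504] [319.08623064 120.15308041]
243 36 338 148 [392.22620977 167.96339248]
```

View pics/c10.png

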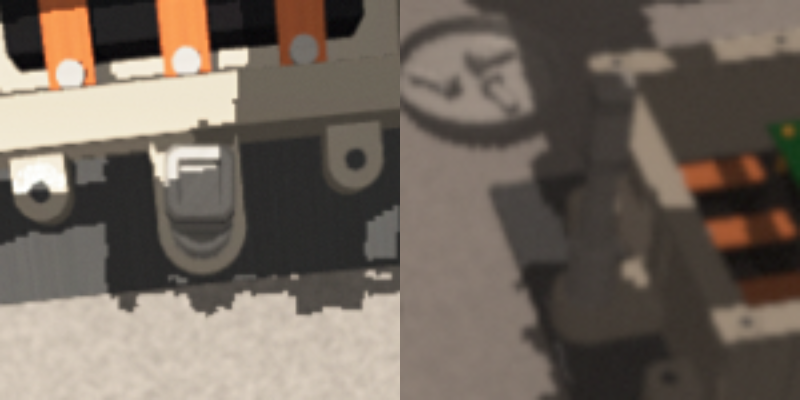

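The last picture shows the bar standing upright on the foot (top face about (200,180), washer arc at about (205,235)). The gripper is well clear and the force is near zero.

```bash
python3 -c "
from plant import env
print(env.sign_off())"
```

```text
the job is handed in; nothing more can be done
None
```

The job is done and handed in: the bar stands upright on the bolt with the 19 mm socket under it, and the gripper is clear. It took about 17.5 s of robot time.

- **Bar into socket:** I took the grey bar from the block and pushed its drive into the middle-pocket socket. The push rose to about 19 N, fell to nothing (the click), then stopped hard at about 24 N. After lifting, the weight read about 4 N, which matches bar and socket together.
- **Socket onto bolt:** It did not go on at the first angle. I turned it about 30° under a few newtons until it dropped over the head. It then stopped at TCP height 139.6 mm, against 139.5 mm expected for the washer, and the largest reading there was about 15 N.
- **After letting go:** The last wrist picture shows the bar upright on the foot, with wrist force near zero and the gripper over 100 mm away.
- **What disagreed:** The arm sagged slightly while carrying the load, tilting the tool by up to about 2°. The camera also put the hanging socket about 4 mm off the tool axis. I corrected both by aim and feel. The scene-camera crop was too dark and blurred to confirm anything on its own.
- **Not checked:** I took no final picture of the other sockets and tools. I saw no contact with them.

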